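# Load a polished section on the sprung microscope stage and tug-test it

## Task

Take the carrier that holds the rectangular polished block, set it into the grey seat of the sprung microscope stage and press it down until it is fully home under both roller catches. Then tug it gently upwards to confirm that it latched: the floating seat must come up with it by about a centimetre for a moment; if the carrier lifts free instead, press it home again and repeat the tug. Finally let the seat back down, release the carrier latched in it, and leave the carrier with the round specimen standing where it is.

Things in the scene. Friction and masses are not known exactly. Their poses are not given: they have to be found in the camera images.
- carrier_mid (a point): Centre of a rectangular dark-red resin block (46 along x, 28 along y, 24 mm high; grip it across y) on an aluminium carrier, 48 mm above the carrier's underside, z up. Carrier 60 mm tall, 0.1 to 0.2 kg, standing: slim stem (plate 34 x 22 mm on top), foot 48 x 40 x 10 mm with a rounded ledge on each x end (60 mm over the ledges, 1 to 7 mm up). A half turn makes no difference.
- seat_floor (a point): Centre of the floor of the grey seat plate (124 x 84 mm, on a black base) where the foot rests: 42 mm up when down; rises with the seat. Sprung steel rollers at both x ends, 54 mm apart; guides across y, 47 mm apart, flared, 19 mm high; carrier x along seat x, either way. carrier_mid is 48 mm above it when latched, about 60 when only perched on the rollers. Latching takes a 7 to 12 N push.
- seat (a joint): Height of the floating seat in m: 0 when down, at rest; 0.025 at its upper stop. It slides straight up on four steel pins and comes down by itself. Lifting it by the latched carrier takes 3 to 6 N; the catches let go of the carrier at about 7 to 10 N, so pulling beyond the stop tears it out.
- round_mid (a point): Centre of the round dark-red specimen (32 mm diameter, 24 mm high) on the other, otherwise identical carrier, 48 mm above its underside. To be left alone.
Not all that is in view belongs to the job. What is shaped like the part that bears carrier_mid but green or orange is not meant.

How it is judged:
On the way, in this order (a step that is already met when the one before it is completed fails the run):
1. the carrier is pressed home in the seat, under both catches, with the seat down (z of carrier_mid in the frame of seat_floor below 0.053 m and horizontal distance between carrier_mid and seat_floor below 0.01 m and angle between the z axis of carrier_mid and the z axis of seat_floor, either way round below 0.17 rad and value of joint seat below 0.003 m), for 0.2 s.
2. the carrier is tugged up and lifts the floating seat by at least 5 mm without coming out of the catches (value of joint seat above 0.005 m and contact force between the fingers and carrier above 0.5 N and z of carrier_mid in the frame of seat_floor below 0.053 m and horizontal distance between carrier_mid and seat_floor below 0.01 m), for 0.2 s.
At the end, for the whole second after the job is handed in: The block's carrier sits home in the seat, latched (block centre 43 to 53 mm above the seat floor, within 10 mm of its centre, within 10 degrees of square to it), the seat is back down (within 3 mm), and the round specimen's carrier is within 30 mm of where it started (all of step 1 and z of carrier_mid in the frame of seat_floor above 0.043 m and distance of round_mid from where it was at the start of the episode below 0.03 m); the robot touches nothing.
It fails at once if the carrier with the round specimen is shifted by more than 30 mm (distance of round_mid from where it was at the start of the episode above 0.03 m).
It also fails if it takes over 45 s, if anything falls off the work surface, if the arm or the gripper's body presses on something with over 40 N, if the wrist force passes 120 N, or if a joint passes its speed limit or range.

## Robot

A 7-joint arm with a two-finger parallel gripper is mounted at the origin on the work surface. World frame = base frame: x ahead of the robot, y to its left, z up, the work surface at z = 0. Lengths are in m, angles in rad, forces in N, time in s.
With the tool pointing down it reaches from about 0.35 to 0.9 m from the base axis. Payload 8.1 kg.
Tool frame: the origin (TCP) lies midway between the tips of the shut fingers; the grasp point (between the pads) lies 19 mm behind it; z points along the fingers, y is the line along which they close (so a half turn about z gives the same grasp; the last joint's range is limited). The gripper opens to 85 mm and grips with 20 to 120 N. Pads are 22 mm wide; open, the fingers measure 114 mm over their backs; the gripper's body (76 mm by 85 mm) begins 54 mm behind the grasp point. The pads swing forward as they close: fully open they stand 13 mm farther back than shut.
Start: joints at [-1.445, 0.434, 0.025, 1.573, -0.012, 1.134, -0.075], TCP at [0.142, 0.609, 0.231] pointing down, gripper open.
Joint ranges: [-2.62, 2.62], [-0.44, 2.09], [-1.27, 1.32], [0.08, 2.57], [-1.32, 4.46], [0.12, 2], [-2.74, 2.74]. Speed limits (rad/s): [2.22, 2.22, 3.01, 3.01, 3.14, 3.14, 3.14].

## Interface

Orientations are given as a rotation vector (axis times angle).
In Python, from workcell import monitor, viewer, bot gives the robot as it stands.
- The arm moves only by the shell command python3 -m creep 'ROWS' [OPENING] [FORCE]. ROWS is text: rows parted by semicolons, each of 4 numbers parted by spaces: the shift along the world's x, y, z in m, then the turn about the world's z in degrees. A call has 1 to 20 rows; each row is the pose to reach, as a shift and turn from the pose commanded when the call began; what a row does not reach only later rows make up. A row lasts 1/12 s, in which the tool goes at most 41.7 mm and 7.16 degrees, less where a joint would pass 70% of its speed; a pose out of reach is approached as far as the arm can. A call with a gripper value outside its range is refused whole. OPENING is the opening, from 0 (shut) to 1 (fully open), set as the call begins (- or left out, the last holds). The fingers move at their own pace and stop on an object; FORCE is the grip in N (left out, the last holds). Time passes only in rows, so rows that repeat a pose let the fingers close. It gives the time, the measured TCP pose, the force, the opening and the grip force at its end, in the units of the state.
- monitor.get_state(): the state, without advancing time (a new reading comes with each control period).
- viewer.snapshot(name): name is "side" or "top" or "wrist"; returns a dict with "img" (420x560x3 uint8, red, green, blue), "fovy" (degrees; the focal length in pixels is half the picture's height over the tangent of half this angle, whatever the lens; pixels are square), "cx", "cy" (the principal point, pixels), "k1" (the pictures are not rectified: a ray, as slopes to the right and down, at radius r is drawn at 1 + k1 r^2 times it, then the intrinsics apply), "T" (4x4, takes a point from camera to world coordinates). Camera axes: x right, y down, z forward; pixel columns grow to the right and rows downward; lengths in m; the calibration is good to about 2 mm. A picture is of the moment at which its call begins. There is no depth.
- bot.close_job(): hands the job in; it is judged then, once.
The state is a dict: "time_s": time; "joints": joint angles; "qd": joint speeds; "effort": joint torques, N m; "position": TCP position; "eef_rot": TCP orientation; "force": force on the tool from outside, world axes, zero at the start; "wrist_torque": the same for the moment, N m; "opening": opening from 0.0 (shut) to 1.0 (fully open); "grip_force": force on a finger pad.
Only numpy, scipy, OpenCV 4.12 (cv2) and the standard library are available. Lean on these libraries where they do the work, as an engineer would, in place of code of your own. Each camera call takes 0.05 s, during which the arm holds its last target. There are 200 camera calls.

## Working session

There is one attempt and no reset: what is moved stays moved. The work goes in short steps, Python scripts to look and compute and a shell command to move; the robot and the scene stay as the last step left them, time stands still between calls to the robot, and variables do not carry over. Pictures are saved under pics/ and viewed, at most 10 in all, crops included, and the job is handed in when it is done.

```bash
mkdir -p pics; cat > h.py <<'E'
import numpy as np, cv2
from workcell import monitor, viewer, bot
def snap(n,f=None):
    s=viewer.snapshot(n)
    if f: cv2.imwrite('pics/'+f,s['img'][...,::-1])
    return s
def ray(s,u,v):
    h=s['img'].shape[0]; f=h/2/np.tan(np.radians(s['fovy'])/2)
    K=np.array([[f,0,s['cx']],[0,f,s['cy']],[0,0,1]])
    p=cv2.undistortPoints(np.array([[[u,v]]],float),K,np.array([s['k1'],0,0,0,0.]))[0,0]
    T=np.array(s['T']); d=T[:3,:3]@[p[0],p[1],1]
    return T[:3,3],d/np.linalg.norm(d)
def plane(s,u,v,z):
    o,d=ray(s,u,v); return o+d*(z-o[2])/d[2]
def tri(*r):
    A=sum(np.eye(3)-np.outer(d,d) for o,d in r); b=sum((np.eye(3)-np.outer(d,d))@o for o,d in r)
    return np.linalg.solve(A,b)
E
python3 - <<'E'
from h import *
a=snap('top','top1.png');b=snap('side','side1.png')
for s in(a,b): print(s['fovy'],s['k1'],np.round(s['T'],3).tolist())
print(monitor.get_state())
E
```

```text
53.15880486915825 -0.04313140082817836 [[-0.015, -0.994, 0.106, 0.38], [-1.0, 0.013, -0.012, 0.041], [0.01, -0.106, -0.994, 0.915], [0.0, 0.0, 0.0, 1.0]]
54.86804391942308 -0.08119687895381636 [[0.905, -0.208, 0.371, 0.156], [-0.426, -0.45, 0.785, -0.618], [0.004, -0.868, -0.496, 0.493], [0.0, 0.0, 0.0, 1.0]]
{'time_s': 0.1, 'joints': array([-1.44460564,  0.43517618,  0.02496833,  1.57403309, -0.01159328,
        1.13400141, -0.0751067 ]), 'qd': array([ 5.54654741e-04, -1.99621387e-03, -8.49112655e-05, -3.08366695e-03,
        5.52264875e-04, -1.70542779e-04,  9.51492530e-04]), 'effort': array([ 2.77690990e-03, -6.71764827e+01,  1.02790475e+00, -3.16909790e+01,
        1.57171406e-02,  7.17824572e-03,  3.57860915e-05]), 'position': array([0.14169516, 0.6082435 , 0.23057974]), 'eef_rot': array([-3.58704004e-01, -3.12101572e+00,  2.31352385e-03]), 'force': array([ 0.79217621, -0.12688032, -0.19508064]), 'wrist_torque': array([-0.0117871 ,  0.02259736, -0.00976685]), 'grip_force': 0.0, 'opening': 1.0009760768365068}
```

View pics/top1.png

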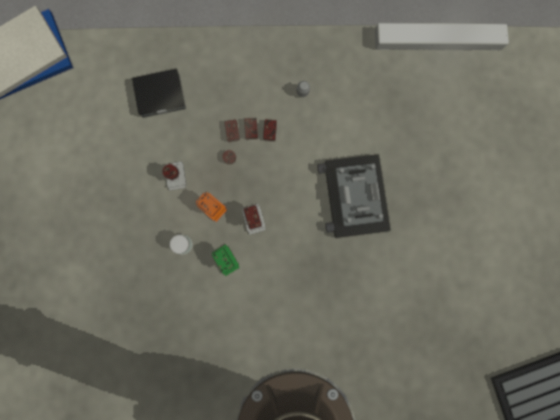

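View pics/side1.png

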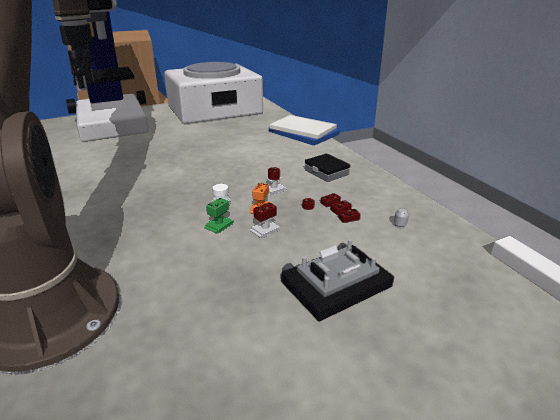

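Candidates for the block's carrier in the top view are:
- the red block on an aluminium foot at (254,217), which is my choice
- the round specimen carrier at (172,172)
- loose red blocks at (232,130), (251,128) and (270,130)
- a loose round piece at (229,157)
- the orange look-alike at (211,207)
- the green look-alike at (226,260)

The seat is at about (360,195).

```bash
python3 - <<'E'
from h import *
a=snap('top');b=snap('side')
def mask(s):
    h=cv2.cvtColor(s['img'],cv2.COLOR_RGB2HSV); return (((h[...,0]<8)|(h[...,0]>172))&(h[...,1]>110)&(h[...,2]>30)).astype(np.uint8)
def comps(s,amin=25):
    n,l,st,c=cv2.connectedComponentsWithStats(mask(s))
    return [(i,st[i,4],c[i].round(1)) for i in range(1,n) if st[i,4]>amin],l
for s in(a,b): 
    c,l=comps(s); print(c)
    for i,ar,p in c:
        if s is a:
            r=cv2.minAreaRect(np.argwhere(l==i)[:,::-1].astype(np.float32))
            w=np.array([plane(s,*q,0.055)[:2] for q in cv2.boxPoints(r)]); e=np.diff(w,axis=0)[:2]
            print(i,w.mean(0).round(3),np.linalg.norm(e,axis=1).round(3),np.degrees(np.arctan2(e[:,1],e[:,0])).round(0))
A=cv2.resize(a['img'][180:260,200:300],None,fx=4,fy=4,interpolation=2)
B=cv2.resize(a['img'][145:245,310:400],None,fx=4,fy=4,interpolation=2)
C=cv2.resize(b['img'][235:325,275:400],None,fx=3,fy=3,interpolation=2)
o=np.zeros((600,780,3),np.uint8);o[:320,:400]=A;o[:400,405:765]=B;o[325:595,:375]=C
cv2.imwrite('pics/crop1.png',o[...,::-1])
print(plane(a,358,195,.042))
E
```

```text
[(1, np.int32(120), array([268.9, 129.1])), (5, np.int32(95), array([170.1, 171.3])), (6, np.int32(163), array([251.5, 216.2]))]
1 [0.632 0.047] [0.041 0.018] [ -29. -120.]
5 [0.545 0.254] [0.025 0.025] [ -91. -179.]
6 [0.448 0.084] [0.021 0.041] [ -77. -167.]
[(3, np.int32(123), array([273.2, 173.4])), (4, np.int32(550), array([340.4, 207.9])), (5, np.int32(109), array([307.9, 203.6])), (6, np.int32(292), array([264.6, 211.6]))]
[ 0.49159524 -0.13893059  0.042     ]
```

View pics/crop1.png

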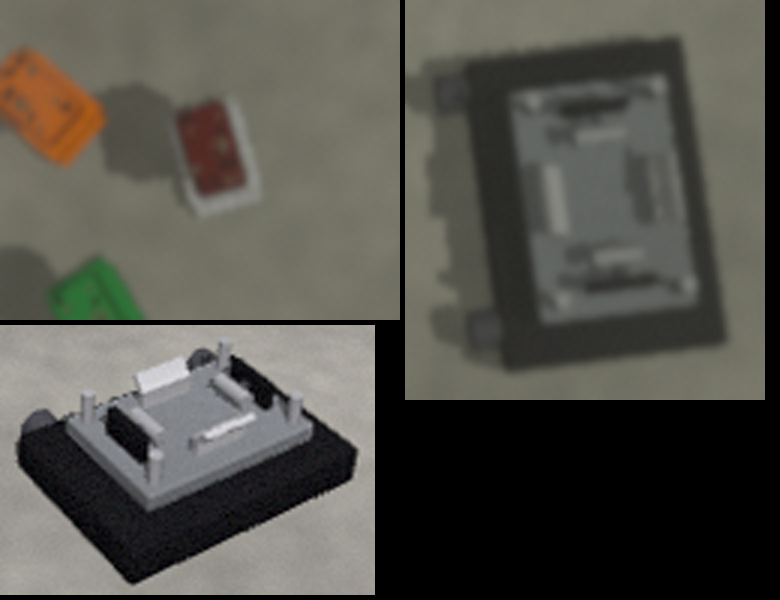

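The crop confirms it: a rectangular dark-red block on an aluminium foot at about (252,217), yaw about 13°. The seat centre is at about (360,194), with its long axis at about 8° yaw. Next I hover over the block.

```bash
R='.306 -.525 -.03 26'; python3 -m creep '.1 -.17 0 10;.2 -.34 0 20;.306 -.525 -.03 26;.306 -.525 -.03 26;.306 -.525 -.03 26;.306 -.525 -.03 26;.306 -.525 -.03 26;.306 -.525 -.03 26;.306 -.525 -.03 26;.306 -.525 -.03 26;.306 -.525 -.03 26;.306 -.525 -.03 26;.306 -.525 -.03 26;.306 -.525 -.03 26;.306 -.525 -.03 26;.306 -.525 -.03 26;.306 -.525 -.03 26;.306 -.525 -.03 26;.306 -.525 -.03 26' 1 60
python3 - <<'E'
from h import *
s=snap('wrist','w1.png');print(s['fovy'],np.round(s['T'],3).tolist())
E
```

```text
time_s: 1.78
position: [0.4472, 0.0849, 0.2013]
eef_rot: [0.355, -3.121, -0.001]
force: [-0.3, 0.6, -0.1]
opening: 1.001
grip_force: 0.0
58.479779005225 [[-0.225, 0.937, 0.267, 0.381], [0.974, 0.216, 0.061, 0.069], [-0.0, 0.274, -0.962, 0.344], [0.0, 0.0, 0.0, 1.0]]
```

View pics/w1.png

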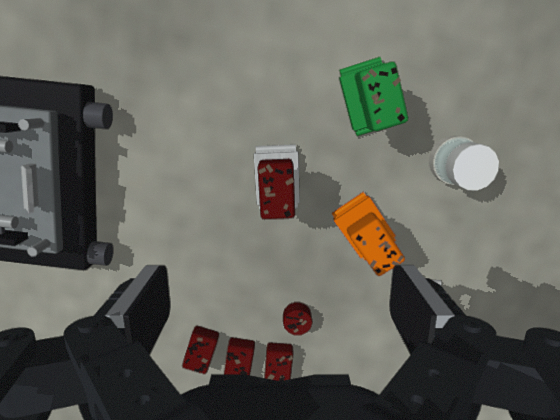

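The wrist view shows the block at about (276,190). I measure its top-face rectangle on z=0.06; the seat lies at the left edge.

```bash
cat >> h.py <<'E'
def block(s,box,z):
    x0,y0,x1,y1=box; h=cv2.cvtColor(s['img'],cv2.COLOR_RGB2HSV)
    m=(((h[...,0]<8)|(h[...,0]>172))&(h[...,1]>110)&(h[...,2]>30)).astype(np.uint8); M=np.zeros_like(m); M[y0:y1,x0:x1]=m[y0:y1,x0:x1]
    M=cv2.morphologyEx(M,cv2.MORPH_CLOSE,np.ones((7,7)))
    c=max(cv2.findContours(M,0,2)[0],key=cv2.contourArea)
    w=np.array([plane(s,*q[0],z)[:2]*1000 for q in c],np.float32)
    r=cv2.minAreaRect(w); e=np.diff(cv2.boxPoints(r),axis=0)[:2]
    print('block',np.round(r[0],1),[(round(float(np.hypot(*k)),1),round(float(np.degrees(np.arctan2(k[1],k[0])))%180,1)) for k in e]); return c
E
python3 - <<'E'
from h import *
s=snap('wrist');c=block(s,(240,140,310,235),.06);print(cv2.boundingRect(c))
print(monitor.get_state()['position'])
E
```

```text
block [447.8  81.9] [(26.9, 105.4), (46.7, 15.4)]
(258, 159, 37, 60)
[0.44734038 0.08489209 0.20134271]
```

```bash
python3 -m creep '0 -.003 -.03 2;0 -.003 -.06 2;0 -.003 -.09 2;0 -.003 -.12 2;0 -.003 -.145 2;0 -.003 -.16 2;0 -.003 -.171 2;0 -.003 -.171 2;0 -.003 -.171 2'; python3 -m creep '0 0 0 0;0 0 0 0;0 0 0 0;0 0 0 0;0 0 0 0;0 0 0 0;0 0 0 0;0 0 0 0;0 0 0 0;0 0 0 0' 0 60
```

```text
time_s: 2.63
position: [0.4473, 0.0813, 0.0302]
eef_rot: [0.409, -3.114, -0.0]
force: [0.1, 0.2, -0.2]
opening: 1.0
grip_force: 0.0
time_s: 3.47
position: [0.4481, 0.0809, 0.0309]
eef_rot: [-0.407, 3.114, 0.001]
force: [-1.7, 0.4, 6.5]
opening: 0.317
grip_force: 59.9
```

```bash
python3 -m creep '0 0 .03 0;0 0 .06 0;0 0 .1 0;0 0 .14 0;.02 -.04 .17 -3;.04 -.08 .17 -7;.06 -.12 .17 -7;.08 -.16 .17 -7;.1 -.19 .17 -7;.1 -.22 .17 -7;.1 -.22 .17 -7;.1 -.22 .17 -7;.1 -.22 .17 -7;.1 -.22 .17 -7'
python3 - <<'E'
from h import *
s=snap('wrist','w2.png');t=snap('side'); cv2.imwrite('pics/s2.png',cv2.resize(t['img'][60:330,230:470],None,fx=2.2,fy=2.2)[...,::-1])
E
```

```text
time_s: 4.63
position: [0.5475, -0.1379, 0.2001]
eef_rot: [0.218, -3.133, -0.002]
force: [0.2, 0.2, -1.2]
opening: 0.323
grip_force: 60.0
```

View pics/w2.png

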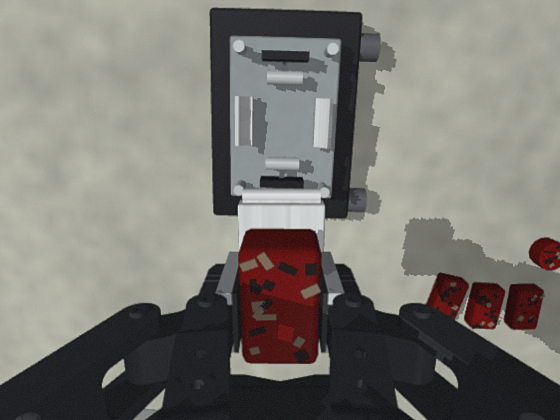

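View pics/s2.png

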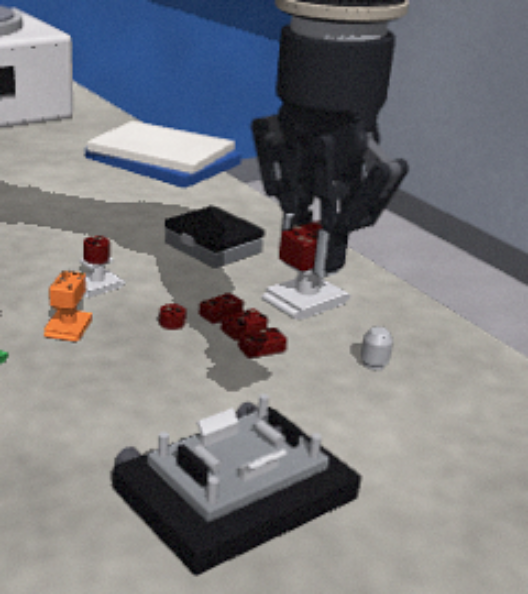

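The wrist view shows the plate with corners at about (231,38), (339,38) and (231,198), rollers at (285,77) and (282,163), and guides at x≈244 and 322. The block is held square at (280,295). I compute the seat pose from these points.

```bash
python3 - <<'E'
from h import *
s=snap('wrist')
P=lambda u,v,z:plane(s,u,v,z)[:2]*1000
for n,p,q,z in [('rollers',(285,77),(282,163),.052),('endcaps',(285.5,57),(281.5,183),.055),('pinsL',(238,46),(238,189),.065),('pinsR',(333,48),(324,189),.065),('guides top',(238,121),(328,124),.061),('base L',(211,10),(216,213),.03),('base R',(360,14),(348,217),.03)]:
    a,b=P(*p,z),P(*q,z);d=a-b;print(n,a.round(1),b.round(1),'mid',((a+b)/2).round(1),'len',np.hypot(*d).round(1),'ang',np.degrees(np.arctan2(d[1],d[0])).round(1)%180)
# plate from mask (bluish grey)
h=s['img'].astype(int); g=cv2.cvtColor(s['img'],cv2.COLOR_RGB2HSV)
print(h[110,285],h[55,220],h[100,150])
m=((h[...,2]-h[...,0]>3)&(h.sum(2)>150)).astype(np.uint8); m[:, :200]=0;m[:,362:]=0;m[200:]=0
m=cv2.morphologyEx(m,2,np.ones((3,3)));c=max(cv2.findContours(m,0,2)[0],key=cv2.contourArea);print(cv2.boundingRect(c))
w=np.array([P(*q[0],.042) for q in c],np.float32);r=cv2.minAreaRect(w);print(r)
t=monitor.get_state();z=t['position'][2]
c=block(s,(220,225,340,370),z+.031);print(t['position'],cv2.boundingRect(c))
E
```

```text
rollers [ 464.1 -145.7] [ 528.  -138.8] mid [ 496.1 -142.2] len 64.3 ang 6.099999999999994
endcaps [ 450.5 -147.3] [ 543.3 -137. ] mid [ 496.9 -142.2] len 93.3 ang 6.300000000000011
pinsL [ 448.9 -181. ] [ 550.3 -169.6] mid [ 499.6 -175.3] len 102.1 ang 6.400000000000006
pinsR [ 441.  -115.5] [ 541.2 -104.7] mid [ 491.1 -110.1] len 100.8 ang 6.199999999999989
guides top [ 500.1 -175.6] [ 493.  -109.5] mid [ 496.6 -142.6] len 66.5 ang 96.2
base L [ 421.8 -208.7] [ 583.3 -189.1] mid [ 502.6 -198.9] len 162.6 ang 6.900000000000006
base R [408.6 -95.1] [570.8 -74.1] mid [489.7 -84.6] len 163.5 ang 7.400000000000006
[140 149 148] [47 49 50] [166 165 155]
(229, 35, 113, 163)
((495.91033935546875, -142.9056396484375), (123.82872009277344, 84.05862426757812), 6.286095142364502)
block [ 544.3 -138.5] [(26.7, 98.0), (49.8, 8.0)]
[ 0.54775736 -0.13784264  0.20038514] (239, 230, 82, 133)
```

```bash
python3 -m creep '-.02 -.002 0 -1.7;-.051 -.0045 0 -1.7;-.051 -.0045 -.03 -1.7;-.051 -.0045 -.06 -1.7;-.051 -.0045 -.085 -1.7;-.051 -.0045 -.1 -1.7;-.051 -.0045 -.1 -1.7;-.051 -.0045 -.1 -1.7' - 80
python3 - <<'E'
from h import *
s=snap('wrist','w3.png');t=snap('side')
o=np.zeros((420,780,3),np.uint8);o[:,:400]=s['img'][:,80:480];o[:,400:]=cv2.resize(t['img'][190:300,285:385],(380,420));cv2.imwrite('pics/c3.png',o[...,::-1])
E
```

```text
time_s: 5.45
position: [0.4965, -0.1431, 0.1002]
eef_rot: [0.171, -3.136, -0.001]
force: [0.3, 0.0, -1.4]
opening: 0.313
grip_force: 83.6
```

View pics/c3.png

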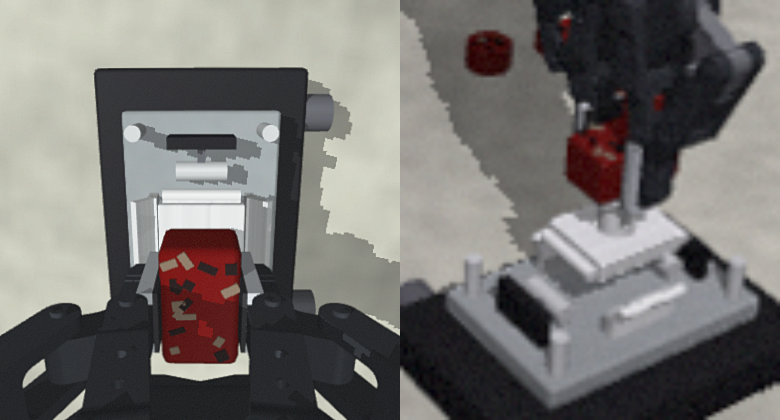

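The foot (crop x 158–244) is centred between the guides (131–278) and in line with the roller (176–228). I lower it onto the rollers, then press.

```bash
python3 -m creep '0 0 -.007 0;0 0 -.012 0;0 0 -.015 0;0 0 -.015 0;0 0 -.015 0'; python3 -m creep '0 0 -.003 0;0 0 -.006 0;0 0 -.006 0;0 0 -.009 0;0 0 -.009 0'
```

```text
time_s: 5.97
position: [0.4971, -0.1437, 0.086]
eef_rot: [-0.169, 3.136, 0.001]
force: [-2.5, 1.4, 8.6]
opening: 0.312
grip_force: 85.3
time_s: 6.38
position: [0.4957, -0.1438, 0.0755]
eef_rot: [0.169, -3.135, -0.0]
force: [-1.7, -1.3, -4.8]
opening: 0.315
grip_force: 83.6
```

```bash
python3 -m creep '0 0 -.002 0;0 0 -.004 0;0 0 -.004 0;0 0 -.004 0;0 0 -.004 0'
```

```text
time_s: 6.8
position: [0.4957, -0.1436, 0.0726]
eef_rot: [0.169, -3.135, -0.002]
force: [-8.4, 1.8, 11.8]
opening: 0.311
grip_force: 85.6
```

```bash
python3 -m creep '0 0 .001 0;0 0 .001 0;0 0 .001 0;0 0 .001 0'; python3 -m creep '0 0 .002 0;0 0 .004 0;0 0 .006 0;0 0 .008 0;0 0 .01 0;0 0 .011 0;0 0 .011 0;0 0 .011 0;0 0 .011 0;0 0 .011 0'
python3 - <<'E'
from h import *
t=snap('side');s=snap('wrist')
o=np.zeros((420,780,3),np.uint8);o[:,:400]=s['img'][:,80:480];o[:,400:]=cv2.resize(t['img'][190:300,285:385],(380,420));cv2.imwrite('pics/c4.png',o[...,::-1])
E
```

```text
time_s: 7.13
position: [0.4956, -0.1436, 0.0728]
eef_rot: [0.169, -3.135, -0.001]
force: [-6.0, -0.8, -0.1]
opening: 0.315
grip_force: 83.8
time_s: 7.97
position: [0.4956, -0.1436, 0.0837]
eef_rot: [0.169, -3.135, -0.001]
force: [-5.7, -0.4, -4.6]
opening: 0.312
grip_force: 83.4
```

View pics/c4.png

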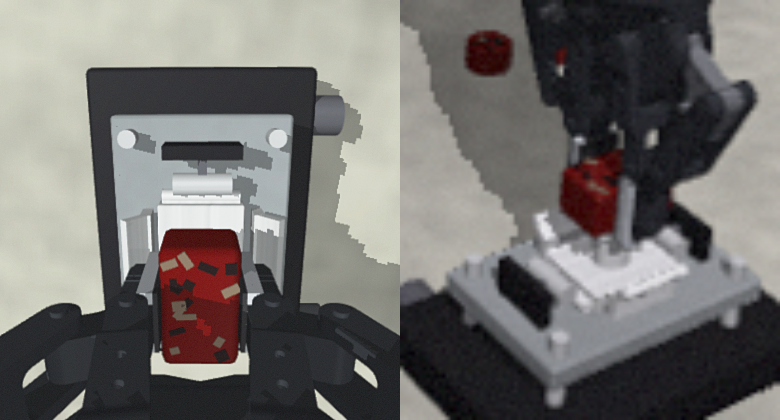

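The seat is lifted: the plate is clear of the base, the pins are visible beneath it, and the roller sits over the ledge. So it latched, and I lower and release.

```bash
python3 -m creep '0 0 -.002 0;0 0 -.004 0;0 0 -.006 0;0 0 -.008 0;0 0 -.01 0;0 0 -.0115 0;0 0 -.0115 0;0 0 -.0115 0;0 0 -.0115 0' && python3 -m creep '0 0 0 0;0 0 0 0;0 0 0 0;0 0 0 0;0 0 0 0;0 0 0 0;0 0 0 0;0 0 0 0' .8 && python3 -m creep '0 0 .01 0;0 0 .03 0;0 0 .06 0;0 0 .09 0;0 0 .12 0;.03 0 .14 0;.05 0 .14 0;.05 0 .14 0;.05 0 .14 0;.05 0 .14 0'
python3 - <<'E'
from h import *
t=snap('side');s=snap('wrist')
o=np.zeros((420,780,3),np.uint8);o[:,:400]=s['img'][:,80:480];o[:,400:]=cv2.resize(t['img'][190:300,285:385],(380,420));cv2.imwrite('pics/c5.png',o[...,::-1])
c=block(s,(200,20,360,330),.102);print(cv2.boundingRect(c))
E
```

```text
time_s: 8.82
position: [0.4957, -0.1436, 0.0727]
eef_rot: [0.169, -3.135, -0.001]
force: [-6.8, -0.1, 2.6]
opening: 0.312
grip_force: 84.3
time_s: 9.48
position: [0.4969, -0.1438, 0.0729]
eef_rot: [-0.17, 3.137, -0.0]
force: [0.3, 0.5, -0.2]
opening: 0.803
grip_force: 0.0
time_s: 10.32
position: [0.5459, -0.1439, 0.2128]
eef_rot: [0.169, -3.136, -0.0]
force: [-0.1, -0.7, 0.2]
opening: 0.798
grip_force: 0.0
block [ 496. -144.] [(26.7, 96.2), (44.0, 6.2)]
(268, 94, 41, 68)
```

View pics/c5.png

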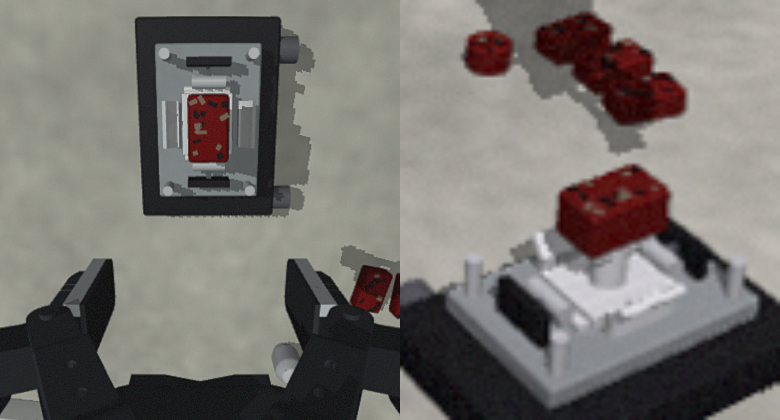

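The carrier sits latched and square in the seat, within about 2 mm of its centre. The seat is down and the gripper is clear.

```bash
python3 -c "from workcell import bot; print(bot.close_job())"
```

```text
the job is handed in; nothing more can be done
None
```

The block's carrier is latched in the seat, the upward tug lifted the seat about 1 cm with it, the seat is back down with the carrier released, the round specimen's carrier was left alone, and the job is handed in at about 10 s (no verdict was returned).

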